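# Tamp the pendant tins home in the gift tube

## Task

Three round pendant tins are stuck at the mouth of one of the cardboard gift tubes. Take the wooden tamping rod with the steel foot and push the tins with it all the way down to the bottom of that tube, then stand the rod upright again on its cork coaster and let go.

Things in the scene. Friction and masses are not known exactly. Their poses are not given: they have to be found in the camera images.
- rod: The tamping rod, loose, standing upright on the cork coaster: a plain round light-wood stick 20 mm in diameter on a round steel foot 28 mm in diameter and 22 mm high; 155 mm long in all, about 0.15 kg, heavy at the foot. Origin: centre of the underside of the foot; z points up along the rod. Good to grip from above at 105 to 125 mm above the underside. (The tapered bare-steel ring mandrel on a wooden base that stands nearby is not it.)
- tube_mouth (a point): Centre of the mouth (top rim) of the tube to pack, 100 mm above the table; z points up. The tube is plain brown cardboard, upright and fixed to the table on a dark wooden foot 78 mm square and 10 mm high; inner diameter 50 mm, wall 3 mm, inner floor 88 mm below the mouth. Two more tubes just like it stand on the table, one empty and one with its tins already at the bottom: the one to pack is the one whose tins are up at its mouth.
- tins (a joint): How far the stack of three plain steel tins (48 mm in diameter, 48 mm high in all) has gone down the tube, in m: its flat top is 15 mm above the mouth at 0 and 40 mm below the mouth at 0.055, where the stack sits hard on the tube's floor. It starts between 0 and 0.018. The tins are a tight fit: they stay where they are left and take a push of about 5 N, plus 1 to 3 N when pushed fast, to slide.
- coaster: The rod's round cork coaster, fixed to the table, 100 mm in diameter and 10 mm thick. Origin: centre of its underside, on the table; z points up.
Things that resemble listed ones, but are neither listed nor needed, are in the scene too. Leave any black or white look-alike of the coaster alone.

How it is judged (in metres and radians):
On the way, in this order (a step that is already met when the one before it is completed fails the run):
1. the rod's foot is inside the mouth of the tube, pushing on the tins, which still have 10 mm or more to go (z of rod in the frame of tube_mouth below -0.006 m and horizontal distance between rod and tube_mouth below 0.02 m and value of joint tins below 0.045 m).
2. the tins are at the bottom of the tube with the rod's foot down on them (value of joint tins above 0.051 m and z of rod in the frame of tube_mouth below -0.032 m and horizontal distance between rod and tube_mouth below 0.02 m), for 0.05 s.
At the end, for the whole second after the job is handed in: The tins are within 4 mm of the bottom of their tube, and the rod stands released and at rest on its foot on the cork coaster, the whole foot on the cork (its centre within 36 mm of the coaster's), upright within 10 degrees (value of joint tins above 0.051 m and horizontal distance between rod and coaster below 0.036 m and angle between rod's own z axis and vertical below 0.17 rad and z of rod in the frame of coaster between 0.005 and 0.016 m and linear speed of rod below 0.03 m/s); the robot touches nothing.
It also fails if it takes over 58 s, if anything falls off the work surface, if the arm or the gripper's body presses on something with over 40 N, if the wrist force passes 120 N, or if a joint passes its speed limit or range.

## Robot

A 6-joint arm with a two-finger parallel gripper is mounted at the origin on the work surface. World frame = base frame: x ahead of the robot, y to its left, z up, the work surface at z = 0. Lengths are in mm, angles in degrees, forces in N, time in s.
With the tool pointing down it reaches from about 350 to 850 mm from the base axis. Payload 8.1 kg.
Tool frame: the origin (TCP) lies between the finger pads; the fingertips stand 17 mm ahead of it and the grasp point (between the pads) lies 2 mm behind it; z points along the fingers, y is the line along which they close (so a half turn about z gives the same grasp; the last joint's range is limited). The gripper opens to 85 mm and grips with 20 to 120 N. Pads are 22 mm wide; open, the fingers measure 114 mm over their backs; the gripper's body (76 mm by 85 mm) begins 54 mm behind the grasp point. The pads swing forward as they close: fully open they stand 13 mm farther back than shut.
Start: joints at [-81.612, 7.471, 85.268, -0, 87.261, -4.893], TCP at [137.858, -583.953, 248.292] pointing down, gripper open.
Joint ranges: [-169.43, 169.43], [-51.17, 129.36], [1.28, 143.12], [-76.62, 256.62], [0, 156.53], [-152.29, 152.29]. Speed limits (degrees/s): [136.94, 136.94, 159.86, 180, 180, 180].

## Interface

Orientations are given as [roll, pitch, yaw] about the fixed x, y, z axes, in that order (R = Rz(yaw) Ry(pitch) Rx(roll)).
In Python, from bench import sense, snapshot, hand_in, trace, place_of gives the robot as it stands.
- The arm moves only by the shell command python3 -m handwheel 'ROWS' [FORCE]. ROWS is JSON, a list of rows, each a list of 7 numbers: the opening, from -1 (shut) to 1 (fully open), then the shift along the tool's x, y, z in cm, then the turn, a rotation vector about the tool's x, y, z in rad. A call has 1 to 12 rows; each row shifts and turns the commanded pose from where the row before left it, along the tool's axes as they then stand; what a row does not reach is not made up. A row lasts 1/12 s, in which the tool goes at most 41.7 mm and 7.16 degrees, less where a joint would pass 70% of its speed; a pose out of reach is approached as far as the arm can. A call with a gripper value outside its range is refused whole. The fingers move at their own pace and stop on an object; FORCE is the grip in N (left out, the last holds). Time passes only in rows, so rows that do not move let the fingers close. It gives the time, the measured TCP pose, the force, the opening and the grip force at its end, in the units of the state.
- sense(): the state, without advancing time (a new reading comes with each control period).
- snapshot(name): name is "side" or "top" or "wrist"; returns a dict with "image" (480x640x3 uint8, red, green, blue), "intrinsics" (3x3 intrinsics, pixels), "R" (3x3) and "t" (3): a world point X has camera coordinates R X + t. Camera axes: x right, y down, z forward; pixel columns grow to the right and rows downward; lengths in mm; the calibration is good to about 2 mm. A picture is of the moment at which its call begins. There is no depth.
- hand_in(): hands the job in; it is judged then, once.
Trained networks look in a picture, given as the dict that the camera call returned (one of the last four; its "shot" number tells which), for a name from the list of things; names that differ only in an ending like _2 or _b are one class to them, and where a whole thing is asked for, a point or a joint stands for the part that bears it (a point fixed in the world has none). Each returns a list of dicts, best first, with "conf" (0 to 1); they miss things now and then, are a little off and sometimes report something else, mostly with a low value. They report only what shows in the picture. A call takes as long as a camera call. They do not tell look-alikes from the thing itself.
- trace(picture, query): "pixels" (480x640 bool, what is visible of it).
- place_of(picture, query): "location" ([x, y, z] in mm, in world coordinates, good to about 4 mm: a listed point, or the origin of a listed thing).
The state is a dict: "time": time; "joint_pos": joint angles; "qd": joint speeds; "joint_efforts": joint torques, N m; "tool_pos": TCP position; "tcp_rot": TCP orientation; "ft_force": force on the tool from outside, world axes, zero at the start; "wrist_torque": the same for the moment, N m; "finger_gap": finger opening in mm; "grip_force": force on a finger pad.
Only numpy, scipy, OpenCV 4.12 (cv2) and the standard library are available. Lean on these libraries where they do the work, as an engineer would, in place of code of your own. Each camera call takes 0.05 s, during which the arm holds its last target. There are 200 camera calls.

## Working session

There is one attempt and no reset: what is moved stays moved. The work goes in short steps, Python scripts to look and compute and a shell command to move; the robot and the scene stay as the last step left them, time stands still between calls to the robot, and variables do not carry over. Pictures are saved under pics/ and viewed, at most 10 in all, crops included, and the job is handed in when it is done.

```bash
mkdir -p pics; cat > h.py <<'E'
import numpy as np, cv2
from bench import *
def save(s,n): cv2.imwrite(f'pics/{n}.png',s['image'][:,:,::-1])
def proj(s,X):
    c=s['R']@np.array(X,float)+s['t']; p=s['intrinsics']@c; return p[:2]/p[2]
def P(s): return np.array(s['intrinsics'])@np.c_[s['R'],s['t']]
def tri(views):
    A=[]
    for s,(u,v) in views:
        M=P(s);A+=[u*M[2]-M[0],v*M[2]-M[1]]
    A=np.array(A);A/=np.linalg.norm(A[:,:3],axis=1)[:,None]
    return np.linalg.lstsq(A[:,:3],-A[:,3],rcond=None)[0]
def ray_z(s,u,v,z):
    M=P(s);A=np.array([u*M[2]-M[0],v*M[2]-M[1]])
    return np.linalg.solve(A[:,:2],-A[:,2]*z-A[:,3])
E
python3 - <<'E'
from h import *
ims=[]
for n in("top","side"):
    s=snapshot(n);save(s,n);ims.append(s)
    for q in("rod","tube_mouth","coaster","tins"):
        try:
            for d in place_of(s,q): print(n,q,np.round(d['location'],1),round(d['conf'],2),np.round(proj(s,d['location'])))
        except Exception as e: print(n,q,e)
        try:
            for d in trace(s,q):
                y,x=np.nonzero(d['pixels']);print(n,'trace',q,round(d['conf'],2),x.min(),x.max(),y.min(),y.max(),x.mean().round(1),y.mean().round(1))
        except Exception as e: print(n,q,e)
print(sense())
E
```

```text
top rod [ 459.8 -284.8    9.6] 0.55 [398. 213.]
top rod [533.1  85.   98.1] 0.17 [254. 175.]
top trace rod 0.65 394 413 203 217 403.3 210.1
top tube_mouth [ 463.7 -287.4    1.3] 0.61 [398. 211.]
top trace tube_mouth 0.82 238 276 161 198 256.4 178.6
top coaster [ 3.597e+02 -4.207e+02 -3.000e-01] 0.9 [448. 252.]
top coaster [ 516.1 -429.4   -2. ] 0.89 [452. 193.]
top coaster [ 263.1 -266.9    4.4] 0.86 [389. 288.]
top coaster [ 462.3 -288.3   -1.3] 0.69 [399. 212.]
top trace coaster 0.93 434 471 174 210 452.5 192.0
top trace coaster 0.78 372 409 268 306 390.4 286.9
top trace coaster 0.73 429 467 233 269 448.6 251.1
top trace coaster 0.56 380 417 194 231 397.9 212.9
top tins it knows: coaster, rod, tube_mouth
top trace tins 0.84 243 262 163 182 252.7 172.3
side rod [ 453.2 -289.1   13.7] 0.98 [355. 326.]
side trace rod 0.87 352 364 272 329 358.8 301.7
side tube_mouth [540.9  84.3  98.5] 0.9 [371. 193.]
side trace tube_mouth 0.59 349 388 186 232 369.2 210.6
side coaster [ 520.3 -427.2   -0.6] 0.79 [397. 379.]
side coaster [ 4.606e+02 -2.882e+02 -3.000e-01] 0.75 [359. 329.]
side coaster [
[... 434 characters left out ...]
70.4 191.3
{'time': 0.8, 'joint_pos': array([-8.16120481e+01,  7.46966675e+00,  8.52648322e+01, -1.12856534e-03,
        8.72610189e+01, -4.89333990e+00]), 'qd': array([ 0.04089922,  0.11710153,  0.04529287,  0.0482033 , -0.02404239,
       -0.00286541]), 'joint_efforts': array([ 2.97625054e-03, -5.69250476e+01, -5.00831330e+01, -2.99326609e-05,
        8.91855670e-04,  2.58855567e-05]), 'tool_pos': array([ 137.85571028, -583.97883979,  248.33634789]), 'tcp_rot': array([1.79995630e+02, 1.50550606e-03, 1.32813456e+01]), 'ft_force': array([-0.05347529, -0.09223017, -0.32191064]), 'wrist_torque': array([ 0.06108722, -0.00302606, -0.0185693 ]), 'grip_force': 0.0, 'finger_gap': 85.61230419700614}
```

View pics/top.png

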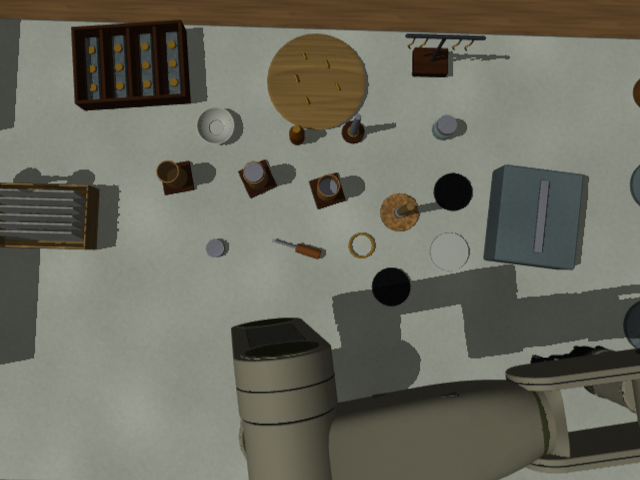

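View pics/side.png

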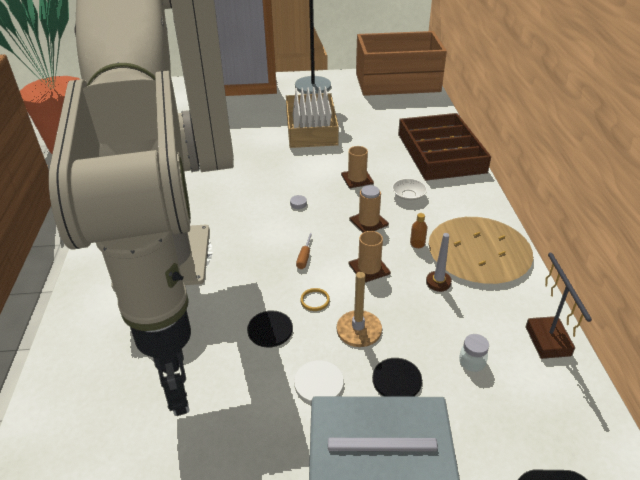

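Top view: the empty tube is at (170,172), the tube with tins high up at (254,173), and one with tins probably low down at (328,187). The rod stands on the cork at (400,212) and the mandrel is at (353,130). Side view: the tubes are at (358,165), (370,205) and (370,255). Only the middle one has a steel cap above its rim. The rod on cork at (360,300) is light wood with a steel foot, while the mandrel at (443,262) is steel. I'll confirm this in one enlarged crop.

```bash
python3 - <<'E'
from h import *
a=cv2.imread('pics/top.png')[150:240,230:430]; b=cv2.imread('pics/side.png')[140:350,320:460]
a=cv2.resize(a,None,fx=2.2,fy=2.2,interpolation=2); b=cv2.resize(b,None,fx=2.5,fy=2.5,interpolation=2)
o=np.zeros((525,800,3),np.uint8);o[:198,:440]=a;o[:525,445:795]=b;cv2.imwrite('pics/crop.png',o)
t=snapshot('top');s=snapshot('side')
for X in([460,-288,10],[460,-288,165],[536,84,100],[536,84,110]): print(X,proj(t,X).round(1),proj(s,X).round(1))
def big(v,q):
    d=trace(v,q)[0]['pixels'];y,x=np.nonzero(d);return x,y
# rod top: top view = pixels farthest along the rod's projected axis
def rodends(v):
    x,y=big(v,'rod');p=np.c_[x,y].astype(float)
    ax=proj(v,[460,-288,165])-proj(v,[460,-288,10]);ax/=np.linalg.norm(ax);w=p@ax
    n=np.array([-ax[1],ax[0]]); c=(p@n)
    return w.min(),w.max(),[np.mean(p[abs(w-np.quantile(w,k))<2],0).round(1) for k in(.1,.5,.9)],ax
print(rodends(t),rodends(s))
tc=[big(v,'tins') for v in(t,s)]
print('tins',tri([(v,((c[0].min()+c[0].max())/2,(c[1].min()+c[1].max())/2)) for v,c in zip((t,s),tc)]))
E
```

```text
[460, -288, 10] [399.2 212.5] [358.4 326.2]
[460, -288, 165] [411.3 205.9] [360.8 274.8]
[536, 84, 100] [254.5 173.5] [369.1 192.7]
[536, 84, 110] [254.1 172.8] [369.2 189.6]
(np.float64(128.50139760487068), np.float64(148.60941054278123), [array([247.4, 175.8]), array([253.4, 172.3]), array([259.2, 169.2])], array([ 0.87552947, -0.48316473])) (np.float64(-312.2138151737678), np.float64(-254.9971716097721), [array([358., 324.]), array([358.9, 302.2]), array([359.6, 279.1])], array([ 0.04629152, -0.99892797]))
tins [ 570.54827757  131.90316148 -339.03225543]
```

View pics/crop.png

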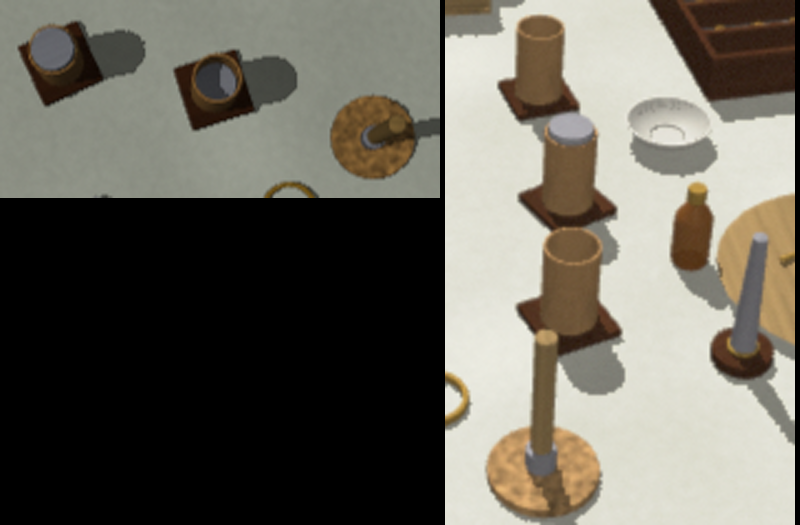

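The crop confirms both. The tube at top (254,172) / side (370,205) has its tins above the rim; the tube at top (328,187) is dark inside with its tins deep, and the far one is empty. The rod on the speckled cork is the wooden stick with the steel foot. I'll move toward the rod now.

```bash
python3 -m handwheel '[[1,2.77,-1.52,-0.2,0,0,0],[1,2.77,-1.52,-0.2,0,0,0],[1,2.77,-1.52,-0.2,0,0,0],[1,2.77,-1.52,-0.2,0,0,0],[1,2.77,-1.52,-0.2,0,0,0],[1,2.77,-1.52,-0.2,0,0,0],[1,2.77,-1.52,-0.2,0,0,0],[1,2.77,-1.52,-0.2,0,0,0],[1,2.77,-1.52,-0.2,0,0,0],[1,2.77,-1.52,-0.2,0,0,0],[1,2.77,-1.52,-0.2,0,0,0],[1,2.77,-1.52,-0.2,0,0,0]]' 40
python3 -m handwheel '[[1,0,0,0,0,0,0],[1,0,0,0,0,0,0]]'
python3 - <<'E'
from h import *
w=snapshot('wrist');save(w,'w1');t=snapshot('top');s=snapshot('side')
f=lambda a,b:print(tri([(t,a),(s,b)]).round(1))
f((410.9,206.4),(360,274.8));f((254.1,171.4),(370.4,191.6))
for X in([460,-288,10],[460,-288,165],[536,84,100]): print(proj(w,X).round())
for q in('rod','coaster','tube_mouth'):
    for d in place_of(w,q): print(q,d['location'].round(1) if hasattr(d['location'],'round') else d['location'],d['conf'])
E
```

```text
time: 2.1
tool_pos: [420.5, -328.9, 272.6]
tcp_rot: [180.0, -0.0, 13.3]
ft_force: [-0.3, 0.1, 0.5]
finger_gap: 85.7
grip_force: 0.0
time: 2.27
tool_pos: [420.5, -328.9, 272.5]
tcp_rot: [180.0, -0.0, 13.5]
ft_force: [-0.6, 0.2, 0.2]
finger_gap: 85.0
grip_force: 0.0
[ 458.6 -287.1  164.4]
[540.1  85.  102.7]
[297. 157.]
[280. 175.]
[-221.  -73.]
coaster [520.2, -428.8, -1.8] 0.96
coaster [461.1, -289.1, -0.0] 0.91
coaster [263.0, -273.7, -2.0] 0.71
coaster [360.3, -422.2, 0.4] 0.69
```

View pics/w1.png

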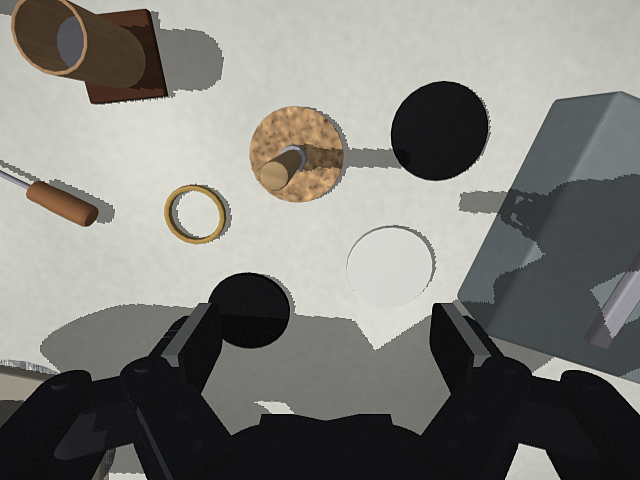

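The wrist view shows the rod top at about (273,176), its foot at (297,155) and the cork centre at (297,154); the fingers are at the bottom. I'll move closer for a second wrist view and triangulate.

```bash
python3 - <<'E'
from h import *; import pickle
w=snapshot('wrist');pickle.dump(w,open('w1.pkl','wb'))
print(ray_z(w,273,176,165),ray_z(w,297,154,10))
E
python3 -m handwheel '[[1,0.5,-1.0,0,0,0,0],[1,0.5,-1.1,0,0,0,0],[1,0.5,-1.1,0,0,0,0],[1,0,0,0,0,0,0],[1,0,0,0,0,0,0]]'
python3 - <<'E'
from h import *; import pickle
w=snapshot('wrist');pickle.dump(w,open('w2.pkl','wb'));save(w,'w2')
for q in('rod','coaster'):
    for d in place_of(w,q)[:2]: print(q,np.round(d['location'],1),d['conf'])
    for d in trace(w,q)[:2]:
        y,x=np.nonzero(d['pixels']);print(x.min(),x.max(),y.min(),y.max(),d['conf'])
E
```

```text
[ 456.53136938 -286.13314861] [ 460.66887916 -289.05837326]
time: 3.03
tool_pos: [427.1, -294.4, 272.5]
tcp_rot: [180.0, -0.0, 13.4]
ft_force: [-0.5, -0.7, 0.4]
finger_gap: 85.6
grip_force: 0.0
rod [ 454.9 -286.9   12. ] 0.57
309 338 158 211 0.68
coaster [ 521.3 -431.2   -4.4] 0.87
coaster [ 456.5 -287.5    0.5] 0.82
235 315 283 358 0.98
280 372 120 214 0.86
```

View pics/w2.png

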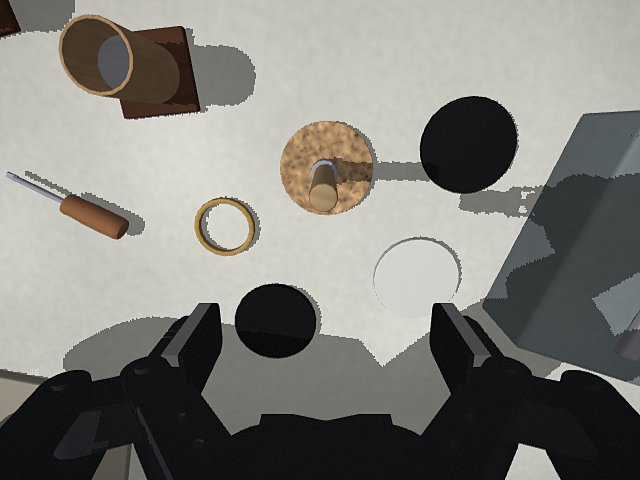

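Here the rod top is at (323,198), the foot at about (324,170) and the cork centre at (327,167).

```bash
python3 - <<'E'
from h import *; import pickle
a,b=[pickle.load(open(f'w{i}.pkl','rb')) for i in(1,2)]
print(tri([(a,(273,176)),(b,(323,198))]),tri([(a,(297,154)),(b,(327,167))]),ray_z(b,323,198,165),ray_z(b,327,167,10))
st=sense();y=np.radians(st['tcp_rot'][2]);p=np.array([458,-287])-st['tool_pos'][:2]
print(p@[np.cos(y),np.sin(y)],p@[np.sin(y),-np.cos(y)])
t=snapshot('top');s=snapshot('side');print(tri([(t,(397.9,212.5)),(s,(359,329))]))
E
```

```text
[ 454.78147198 -284.54798733  149.66899206] [ 458.81014867 -287.1754792   -24.49780575] [ 458.24326985 -284.09202617] [ 463.17762263 -286.36844177]
32.46982058190896 -1.2588845336601961
[ 461.47732888 -286.47401609   -1.21702544]
```

```bash
python3 -m handwheel '[[1,1.6,-0.1,0,0,0,0],[1,1.6,0,0,0,0,0],[1,0,0,2.0,0,0,0],[1,0,0,2.5,0,0,0],[1,0,0,2.5,0,0,0],[1,0,0,2.5,0,0,0],[1,0,0,2.5,0,0,0],[1,0,0,1.8,0,0,0],[1,0,0,0.9,0,0,0],[1,0,0,0,0,0,0]]'
python3 - <<'E'
from h import *
s=snapshot('side');w=snapshot('wrist')
o=np.zeros((480,800,3),np.uint8);o[:360,:480]=cv2.resize(w['image'],(480,360))[:,:,::-1]
o[:480,480:]=cv2.resize(s['image'][230:380,300:400],(320,480))[:,:,::-1];cv2.imwrite('pics/g1.png',o)
E
```

```text
time: 4.22
tool_pos: [456.1, -286.2, 122.6]
tcp_rot: [-179.8, 0.2, 13.3]
ft_force: [-0.9, -0.8, -0.8]
finger_gap: 85.9
grip_force: 0.0
```

View pics/g1.png

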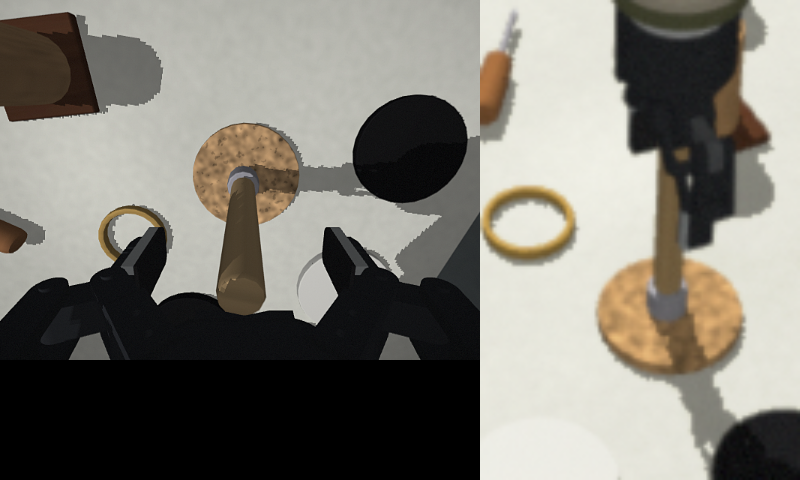

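The rod stands between the open fingers, with its top at about (241,295) in the crop. In the side view it shows left of the finger, so I'll check the offset along tool x.

```bash
python3 - <<'E'
from h import *
w=snapshot('wrist');s=snapshot('side');st=sense();print(st['tool_pos'],proj(w,[458,-287,165]),proj(w,[458,-287,10]),proj(w,[461,-287,10]))
print(ray_z(w,321,393,165),ray_z(w,324,242,30))
print(proj(s,[458,-287,165]),proj(s,[458,-287,70]),proj(s,[464,-287,70]))
# side pixel of rod shaft centre near row
for u,v,z in((668/1.0,0,0),): pass
x=(667-480)/3.2+300;y=250/3.2+230;print(x,y,ray_z(s,x,y,60))
print(proj(s,st['tool_pos']), proj(s,st['tool_pos']-[0,0,17]))
E
```

```text
[ 458.61283956 -287.97909972  127.18163865] [328.39050525 400.98631193] [326.54685752 241.27514936] [327.52358078 237.31111094]
[ 460.25378341 -284.26561719] [ 463.27588813 -283.99574456]
[359.77288477 274.54354694] [358.32090392 307.0039598 ] [361.11625241 306.80320275]
358.4375 308.125 [ 459.39002313 -280.96775239]
[359.53665406 288.1743366 ] [359.27326832 293.98738672]
```

```bash
python3 -m handwheel '[[1,0.1,-0.2,0.2,0,0,0],[0.2,0,0,0,0,0,0],[-0.1,0,0,0,0,0,0],[-0.3,0,0,0,0,0,0],[-0.45,0,0,0,0,0,0],[-0.7,0,0,0,0,0,0],[-1,0,0,0,0,0,0],[-1,0,0,0,0,0,0],[-1,0,0,0,0,0,0],[-1,0,0,0,0,0,0]]' 50
python3 -m handwheel '[[-1,0,0,0,0,0,0],[-1,0,0,0,0,0,0]]' 60
```

```text
time: 5.25
tool_pos: [458.3, -285.1, 123.5]
tcp_rot: [180.0, -0.0, 13.3]
ft_force: [0.1, -0.0, 1.8]
finger_gap: 18.8
grip_force: 48.8
time: 5.42
tool_pos: [458.3, -285.1, 123.5]
tcp_rot: [180.0, -0.0, 13.3]
ft_force: [0.0, -0.9, 2.2]
finger_gap: 18.3
grip_force: 58.4
```

```bash
python3 -m handwheel '[[-1,0,0,-0.5,0,0,0],[-1,0,0,-1.5,0,0,0],[-1,0,0,-2.5,0,0,0],[-1,0,0,-3,0,0,0],[-1,0,0,-3,0,0,0],[-1,0,0,-2.5,0,0,0],[-1,0,0,-1.5,0,0,0],[-1,0,0,-0.5,0,0,0]]'
python3 -m handwheel '[[-1,0.6,-1.6,0,0,0,0],[-1,1,-3,0,0,0,0],[-1,1,-3.2,0,0,0,0],[-1,1,-3.2,0,0,0,0],[-1,1,-3.2,0,0,0,0],[-1,1,-3.2,0,0,0,0],[-1,1,-3.2,0,0,0,0],[-1,1,-3.2,0,0,0,0],[-1,1,-3,0,0,0,0],[-1,0.6,-1.6,0,0,0,0],[-1,0,0,0,0,0,0],[-1,0,0,0,0,0,0]]'
python3 - <<'E'
from h import *; import pickle
w=snapshot('wrist');save(w,'w3');pickle.dump(w,open('w3.pkl','wb'))
s=snapshot('side')
for v in(w,s):
  for d in place_of(v,'tube_mouth')+trace(v,'tins')+trace(v,'rod'):
    if 'location' in d: print(np.round(d['location'],1),d['conf'])
    else:
        y,x=np.nonzero(d['pixels']);print(x.min(),x.max(),y.min(),y.max(),d['conf'])
print(proj(w,[539,85,105]),sense()['tool_pos'])
E
```

```text
time: 6.08
tool_pos: [459.1, -285.6, 276.9]
tcp_rot: [179.8, -0.2, 13.3]
ft_force: [0.3, -0.5, -1.1]
finger_gap: 18.5
grip_force: 58.6
time: 7.08
tool_pos: [481.8, 13.4, 272.0]
tcp_rot: [-180.0, 0.1, 13.4]
ft_force: [-0.3, -0.5, -2.0]
finger_gap: 18.3
grip_force: 58.9
[541.1  87.7 101.2] 0.67
221 283 101 163 0.81
291 358 224 420 0.78
220 283 100 164 0.6
[540.3  87.9  98.1] 0.65
361 379 185 198 0.7
347 358 140 194 0.84
[254.77300131 133.32727142] [482.42898842  11.85474132 273.26281266]
```

View pics/w3.png

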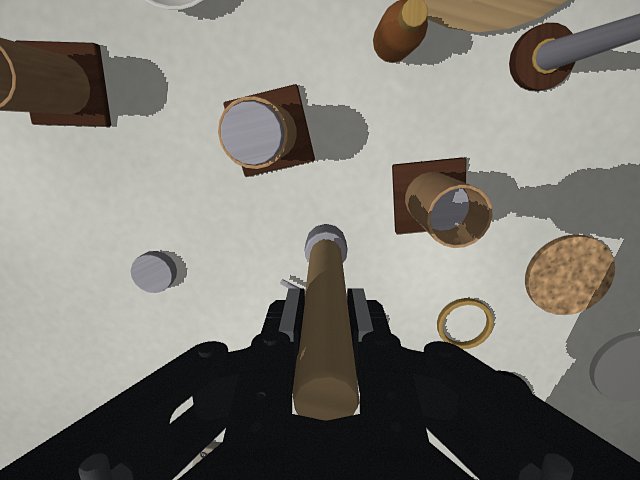

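The tins' top is at (252,132) with the brown rim around it; the held rod's foot is at (326,243). This agrees with (539,85,105) projecting to (255,133).

```bash
python3 - <<'E'
from h import *; import pickle
w=pickle.load(open('w3.pkl','rb'));t=snapshot('top');s=snapshot('side')
print('tins top',tri([(t,(254.1,171.4)),(s,(370.2,191.5)),(w,(252,132))]),'w ray',ray_z(w,252,132,105),ray_z(w,254,132,100))
st=sense();T=st['tool_pos'];print(T,st['tcp_rot'],'foot ray',ray_z(w,326,245,T[2]-113.5+15),'px of ideal foot',proj(w,T-[0,0,100]))
y=np.radians(13.3);p=np.array([540,86])-T[:2];print(p@[np.cos(y),np.sin(y)],p@[np.sin(y),-np.cos(y)])
E
```

```text
tins top [539.77811262  86.27951524 102.43922172] w ray [539.48105915  87.27694465] [539.56248205  86.67516533]
[482.46059452  12.10213598 273.31601477] [ 1.79999766e+02 -2.51166518e-03  1.32335374e+01] foot ray [484.87454064  15.0781243 ] px of ideal foot [329.54655994 248.66251126]
72.99631796198364 -58.67891489682025
```

```bash
python3 -m handwheel '[[-1,0.7,-0.6,0,0,0,0],[-1,1.4,-1.1,0,0,0,0],[-1,1.5,-1.2,0,0,0,0],[-1,1.5,-1.2,0,0,0,0],[-1,1.3,-1.1,0,0,0,0],[-1,0.7,-0.6,0,0,0,0],[-1,0,0,0,0,0,0],[-1,0,0,1.0,0,0,0],[-1,0,0,1.5,0,0,0],[-1,0,0,1.0,0,0,0],[-1,0,0,0.5,0,0,0],[-1,0,0,0,0,0,0]]'
python3 - <<'E'
from h import *
s=snapshot('side');t=snapshot('top');w=snapshot('wrist')
o=np.zeros((480,800,3),np.uint8);o[:360,:480]=cv2.resize(w['image'],(480,360))[:,:,::-1]
o[:480,480:]=cv2.resize(s['image'][120:270,320:420],(320,480),interpolation=2)[:,:,::-1];cv2.imwrite('pics/g2.png',o);print(sense()['tool_pos'])
E
```

```text
time: 8.58
tool_pos: [536.9, 84.7, 231.1]
tcp_rot: [-180.0, 0.2, 13.2]
ft_force: [0.0, -0.0, -0.8]
finger_gap: 18.7
grip_force: 58.9
[538.40805525  85.05659521 233.93678174]
```

View pics/g2.png

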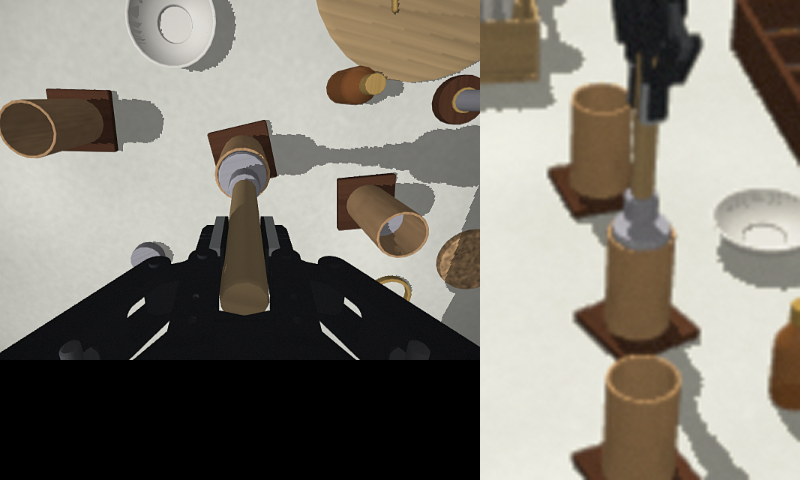

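The foot is centred over the tins in both views. I'll push slowly.

```bash
python3 -m handwheel '[[-1,0,0,0.5,0,0,0],[-1,0,0,0.5,0,0,0],[-1,0,0,0.4,0,0,0],[-1,0,0,0.4,0,0,0],[-1,0,0,0.4,0,0,0],[-1,0,0,0.4,0,0,0]]' 80
python3 -m handwheel '[[-1,0,0,0.4,0,0,0],[-1,0,0,0.4,0,0,0],[-1,0,0,0.4,0,0,0],[-1,0,0,0.4,0,0,0],[-1,0,0,0.4,0,0,0]]'
python3 -m handwheel '[[-1,0,0,0.3,0,0,0],[-1,0,0,0.3,0,0,0],[-1,0,0,0.2,0,0,0]]'
python3 -m handwheel '[[-1,0,0,0.2,0,0,0],[-1,0,0,0,0,0,0]]'
```

```text
time: 9.23
tool_pos: [538.6, 85.3, 207.5]
tcp_rot: [180.0, -0.1, 13.3]
ft_force: [1.1, -0.1, 2.9]
finger_gap: 18.4
grip_force: 78.4
time: 9.65
tool_pos: [538.4, 85.3, 187.0]
tcp_rot: [180.0, -0.0, 13.3]
ft_force: [1.7, -0.8, 3.6]
finger_gap: 18.1
grip_force: 78.4
time: 9.9
tool_pos: [538.2, 85.2, 178.9]
tcp_rot: [180.0, 0.0, 13.3]
ft_force: [1.8, -0.6, 2.0]
finger_gap: 18.4
grip_force: 78.4
time: 10.07
tool_pos: [537.9, 85.3, 176.7]
tcp_rot: [-180.0, 0.0, 13.3]
ft_force: [-0.1, 0.1, 1.1]
finger_gap: 18.4
grip_force: 78.3
```

```bash
python3 -m handwheel '[[-1,0,0,0.2,0,0,0],[-1,0,0,0.2,0,0,0],[-1,0,0,0,0,0,0]]'
python3 -m handwheel '[[-1,0,0,0.2,0,0,0],[-1,0,0,0,0,0,0]]'
```

```text
time: 10.32
tool_pos: [538.2, 85.4, 173.5]
tcp_rot: [-180.0, 0.0, 13.3]
ft_force: [-0.9, -0.9, 5.7]
finger_gap: 18.3
grip_force: 79.0
time: 10.48
tool_pos: [538.9, 85.5, 173.4]
tcp_rot: [180.0, -0.1, 13.3]
ft_force: [-4.3, -0.9, 16.1]
finger_gap: 18.7
grip_force: 80.3
```

The force jumped to 16 N at TCP z 173.4, the expected bottom height. I'll lift out and return.

```bash
python3 -m handwheel '[[-1,0,0,-0.5,0,0,0],[-1,0,0,-1.0,0,0,0],[-1,0,0,-1.5,0,0,0],[-1,0,0,-2,0,0,0],[-1,0,0,-2,0,0,0],[-1,0,0,-2,0,0,0],[-1,0,0,-1,0,0,0],[-1,0,0,-0.5,0,0,0],[-1,0,0,0,0,0,0]]'
python3 -m handwheel '[[-1,-0.7,1.5,0,0,0,0],[-1,-1.2,2.6,0,0,0,0],[-1,-1.6,3.4,0,0,0,0],[-1,-1.7,3.6,0,0,0,0],[-1,-1.7,3.6,0,0,0,0],[-1,-1.7,3.6,0,0,0,0],[-1,-1.7,3.6,0,0,0,0],[-1,-1.7,3.6,0,0,0,0],[-1,-1.6,3.4,0,0,0,0],[-1,-1.2,2.6,0,0,0,0],[-1,-0.9,1.9,0,0,0,0],[-1,-0.5,1.0,0,0,0,0]]'
python3 -m handwheel '[[-1,0,0,0,0,0,0],[-1,0,0,0,0,0,0]]'
python3 - <<'E'
from h import *
s=snapshot('side');t=snapshot('top');w=snapshot('wrist')
T=sense()['tool_pos'];print(T)
y=np.radians(13.3);p=np.array([459.5,-286.5])-T[:2];print(p@[np.cos(y),np.sin(y)],p@[np.sin(y),-np.cos(y)])
print(proj(s,T-[0,0,114]),proj(s,T+[0,0,41]),proj(w,T-[0,0,100]),proj(w,[460,-287,10]))
o=np.zeros((480,800,3),np.uint8);o[:360,:480]=cv2.resize(w['image'],(480,360))[:,:,::-1]
o[:480,480:]=cv2.resize(s['image'][170:350,320:440],(320,480),interpolation=2)[:,:,::-1];cv2.imwrite('pics/g3.png',o)
E
```

```text
time: 11.23
tool_pos: [538.6, 85.4, 277.2]
tcp_rot: [180.0, -0.1, 13.3]
ft_force: [0.1, -0.1, -1.8]
finger_gap: 18.3
grip_force: 78.4
time: 12.23
tool_pos: [457.9, -288.8, 274.1]
tcp_rot: [-179.9, 0.1, 13.1]
ft_force: [-0.5, 0.4, -1.4]
finger_gap: 18.3
grip_force: 78.3
time: 12.4
tool_pos: [459.2, -286.2, 275.0]
tcp_rot: [-179.9, 0.1, 13.2]
ft_force: [-0.2, 0.7, -2.5]
finger_gap: 18.1
grip_force: 78.3
[ 459.92620675 -285.35341124  275.94121652]
-0.6785478473534937 1.017787202322034
[360.55343196 275.01824743] [363.33847697 214.40534583] [327.54218148 248.73909343] [328.32964287 200.68583476]
```

View pics/g3.png

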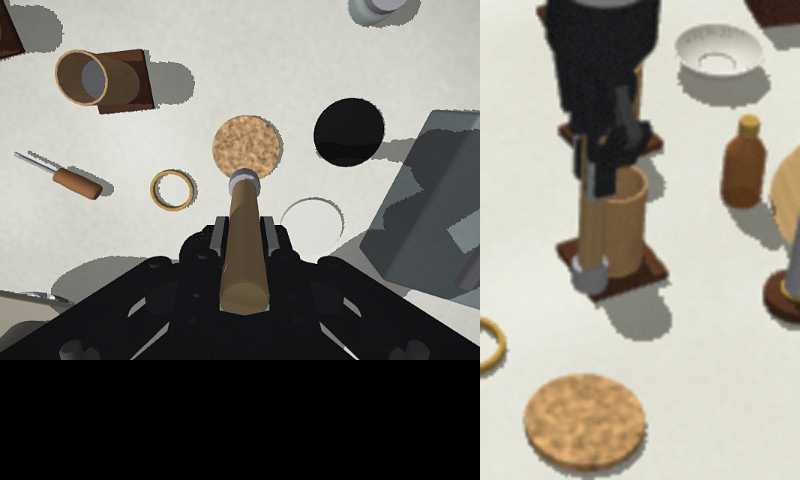

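The rod hangs upright (foot at crop (243,185)) over the cork (247,148), with the same offset as before. I'll lower it now.

```bash
python3 -m handwheel '[[-1,0,0.1,0.8,0,0,0],[-1,0,0,1.8,0,0,0],[-1,0,0,2.5,0,0,0],[-1,0,0,2.5,0,0,0],[-1,0,0,2.5,0,0,0],[-1,0,0,2,0,0,0],[-1,0,0,1.2,0,0,0],[-1,0,0,0.8,0,0,0],[-1,0,0,0.4,0,0,0],[-1,0,0,0.2,0,0,0],[-1,0,0,0,0,0,0]]'
python3 -m handwheel '[[-1,0,0,0.1,0,0,0],[-1,0,0,0.1,0,0,0],[-1,0,0,0,0,0,0]]' 40
python3 -m handwheel '[[-1,0,0,0.1,0,0,0],[-1,0,0,0,0,0,0]]'
```

```text
time: 13.47
tool_pos: [460.3, -287.9, 130.0]
tcp_rot: [179.9, -0.0, 13.3]
ft_force: [0.2, 0.2, -0.8]
finger_gap: 18.5
grip_force: 78.3
time: 13.72
tool_pos: [460.1, -288.0, 128.0]
tcp_rot: [179.9, -0.0, 13.3]
ft_force: [-0.7, 1.2, -0.6]
finger_gap: 18.2
grip_force: 78.3
time: 13.88
tool_pos: [459.9, -287.7, 126.4]
tcp_rot: [180.0, -0.0, 13.3]
ft_force: [-0.2, 0.4, -2.2]
finger_gap: 18.2
grip_force: 78.3
```

```bash
python3 -m handwheel '[[-1,0,0,0.1,0,0,0],[-1,0,0,0.1,0,0,0],[-1,0,0,0,0,0,0]]'
python3 -m handwheel '[[-1,0,0,0.1,0,0,0],[-1,0,0,0,0,0,0]]'
```

```text
time: 14.13
tool_pos: [459.7, -287.6, 124.0]
tcp_rot: [-180.0, 0.0, 13.3]
ft_force: [-0.6, 0.2, -1.5]
finger_gap: 18.3
grip_force: 78.3
time: 14.3
tool_pos: [460.0, -287.8, 123.6]
tcp_rot: [180.0, -0.0, 13.3]
ft_force: [-0.1, -0.2, 1.2]
finger_gap: 18.3
grip_force: 78.5
```

Contact. I'll release gently and look before retreating.

```bash
python3 -m handwheel '[[-0.5,0,0,0,0,0,0],[-0.45,0,0,0,0,0,0],[-0.4,0,0,0,0,0,0],[-0.3,0,0,0,0,0,0],[0,0,0,0,0,0,0],[0.4,0,0,0,0,0,0],[0.8,0,0,0,0,0,0],[1,0,0,0,0,0,0],[1,0,0,0,0,0,0],[1,0,0,0,0,0,0]]'
python3 -m handwheel '[[1,0,0,-0.5,0,0,0],[1,0,0,-1.5,0,0,0],[1,0,0,-2.5,0,0,0],[1,0,0,-2.5,0,0,0],[1,0,0,-2.5,0,0,0],[1,0,0,-2.5,0,0,0],[1,0,0,-2,0,0,0],[1,0,0,-1,0,0,0],[1,-3,0,0,0,0,0],[1,-3,0,0,0,0,0],[1,-1.5,0,0,0,0,0],[1,0,0,0,0,0,0]]'
python3 - <<'E'
from h import *
s=snapshot('side');t=snapshot('top');w=snapshot('wrist')
for v in(s,w):
  for q in('rod','coaster'):
    for d in place_of(v,q)[:4]: print(q,np.round(d['location'],1),d['conf'])
o=np.zeros((510,800,3),np.uint8);o[:360,:480]=cv2.resize(w['image'],(480,360))[:,:,::-1]
o[:510,480:]=cv2.resize(s['image'][155:359,310:438],(320,510),interpolation=2)[:,:,::-1];cv2.imwrite('pics/g4.png',o)
E
```

```text
time: 15.13
tool_pos: [459.8, -287.7, 123.3]
tcp_rot: [180.0, -0.0, 13.3]
ft_force: [-0.8, 1.3, 0.8]
finger_gap: 85.4
grip_force: 0.0
time: 16.13
tool_pos: [384.5, -305.5, 273.0]
tcp_rot: [-180.0, 0.1, 13.2]
ft_force: [-0.7, -0.6, -0.6]
finger_gap: 85.3
grip_force: 0.0
coaster [ 520.2 -428.9    2.1] 0.96
coaster [ 264.5 -271.7   -2. ] 0.75
coaster [ 362.2 -420.1   -1.5] 0.69
coaster [ 461.9 -289.7   -2.4] 0.63
rod [ 458.4 -286.9   12.1] 0.71
coaster [ 359.5 -418.2   -1.5] 0.84
coaster [ 264.5 -273.     0.9] 0.74
coaster [ 460.2 -288.2    3.5] 0.72
```

View pics/g4.png

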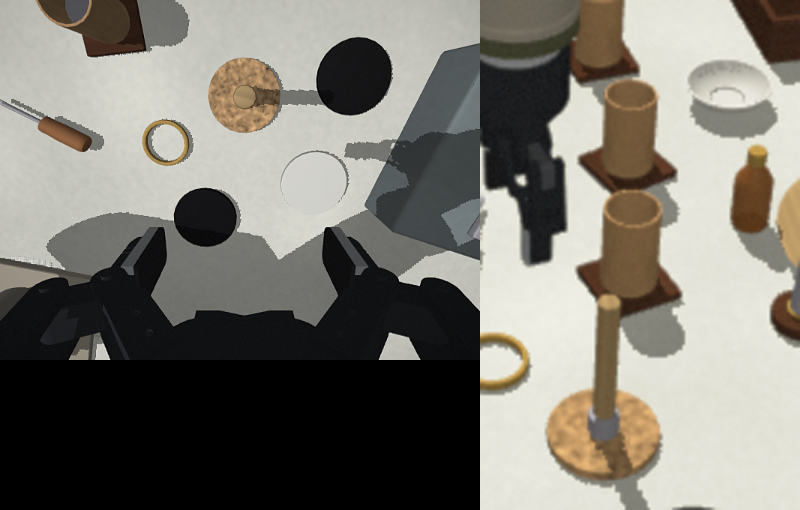

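The rod stands upright at the centre of the cork (crop (605,430)), the tube at (630,130) no longer shows tins at its mouth, and the gripper is clear. I'm handing in.

```bash
python3 -c "from bench import *; print(hand_in())"
```

```text
the job is handed in; nothing more can be done
None
```

I pushed the tins down until the force jumped at the expected bottom height, stood the rod upright at the centre of its cork coaster, released it, and handed the job in at about 16 s; no verdict came back.

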